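Slide the battery pack into its charging bay and switch on charging

ROBOT

A 6-joint arm with a two-finger parallel gripper is mounted at the origin on the work surface. World frame = base frame: x ahead of the robot, y to its left, z up, the work surface at z = 0. Lengths are in mm, angles in degrees, forces in N, time in s.
With the tool pointing down it reaches from about 275 to 725 mm from the base axis. Payload 5.6 kg.
Tool frame: the origin (TCP) lies midway between the tips of the shut fingers; the grasp point (between the pads) lies 19 mm behind it; z points along the fingers, x is the direction in which the jaws open and shut, and the axes are right-handed (so a half turn about z gives the same grasp; the last joint's range is limited). The gripper opens to 85 mm and grips with 20 to 120 N. Pads are 22 mm wide; open, the fingers measure 114 mm over their backs; the gripper's body (76 mm by 85 mm) begins 54 mm behind the grasp point. The pads swing forward as they close: fully open they stand 13 mm farther back than shut.
Start: joints at [-55.313, 14.616, 6.199, 0, -81.583, -16.306], TCP at [173.449, -521.928, 231.283] pointing down, gripper open.
Joint ranges: [-168.99, 168.99], [-69.2, 112.95], [-62.41, 85.93], [-164.36, 98.24], [-168.68, -3.75], [-174.98, 174.98]. Speed limits (degrees/s): [147.25, 147.25, 180, 180, 180, 180].

INTERFACE

Orientations are given as a 3x3 rotation matrix whose columns are the frame's x, y, z axes.
In Python, from rig import robot gives the robot as it stands.
- The arm moves only by the tool arm_command, never from a script. Its argument "series" is a list of rows, each a list of 5 numbers: the opening, from 0 (shut) to 1 (fully open), then the shift along the tool's x, y, z in units of 30 mm (1.0 is 30 mm), then the turn about the tool's z in units of 10 degrees (1.0 is 10 degrees). A call has 1 to 12 rows; each row shifts and turns the commanded pose from where the row before left it, along the tool's axes as they then stand; what a row does not reach is not made up. A row lasts 1/8 s, in which the tool goes at most 62.5 mm and 10.7 degrees, less where a joint would pass 70% of its speed; a pose out of reach is approached as far as the arm can. A call is refused whole if a number of a shift passes 1 or a number of a turn 1, either way. A call with a gripper value outside its range is refused whole. The fingers move at their own pace and stop on an object; "force" is the grip in N (left out, the last holds). Time passes only in rows, so rows that do not move let the fingers close. It gives the time, the measured TCP pose, the force and the opening at its end, in the units of the state.
- robot.sense(): the state, without advancing time (a new reading comes with each control period).
- robot.camera(name): name is "scene" or "top"; returns (picture, depth): 384x512x3 uint8, blue, green, red; 384x512 float32, mm along the optical axis (not along the pixel's ray), 0 where there is no reading.
- robot.camera_info(name): a dict with "vfov" (degrees; the focal length in pixels is half the picture's height over the tangent of half this angle, whatever the lens; pixels are square), "cx", "cy" (the principal point, pixels), "extrinsics" (4x4, takes a point from world to camera coordinates). Camera axes: x right, y down, z forward; pixel columns grow to the right and rows downward; lengths in mm; the calibration is good to about 2 mm. A picture is of the moment at which its call begins. camera_info takes no time and is no camera call.
- robot.job_done(): hands the job in, once; it reports no verdict.
The state is a dict: "time": time; "joint_pos": joint angles; "dq": joint speeds; "effort": joint torques, N m; "eef_pos": TCP position; "tool_rot": TCP orientation; "force": force on the tool from outside, world axes, zero at the start; "ft_torque": the same for the moment, N m; "grip_width": opening from 0.0 (shut) to 1.0 (fully open).
Only numpy, scipy, OpenCV 4.12 (cv2) and the standard library are available. Lean on these libraries where they do the work, as an engineer would, in place of code of your own. Each camera call takes 0.05 s, during which the arm holds its last target.

TASK

Slide the tall, heavy battery pack along the bench into its charging bay until its back sits flush against the bay's stop: push it low, only on its grey foot and not on the white case above, so that it slides without rocking or leaving the bench. Then press the round button on the small switch box all the way down and let it go. Do not grasp or lift anything, and leave the other things on the bench where they are.

Things in the scene. Friction and masses are not known exactly. Their poses are not given: they have to be found in the camera images.
- pack: Upright battery pack, 2.1 kg, loose, 220 mm tall. Grey foot 90 deep (x) by 160 wide (y) by 45 mm tall; the white case on it is flush at the back and leaves a 40 mm ledge of the foot free in front. Origin: centre of the underside. x points horizontally from its front to its back (away from the robot, to the bay's stop), z up. Sliding takes 8 to 18 N; pushed above about 50 mm it may tip.
- pack_front (a point): Centre of the lower edge of the foot's front face (the face that is pushed), at bench height; 45 mm from the pack's origin along its -x.
- pack_back (a point): Centre of the lower edge of the foot's back face, at bench height; 45 mm from the pack's origin along its +x.
- pack_case: The white case of the pack, with dark vent slots: 50 mm deep (x), 150 mm wide (y), 175 mm tall, fixed on the back part of the foot, 20 mm behind the foot's centre. Origin: centre of its underside, 45 mm above the bench. Not to be pushed.
- bay: Charging bay, an aluminium frame fixed to the bench, no floor, open to the robot. Stop bar 230 wide, 50 tall, 22 mm thick; side rails 20 mm tall, 190 apart inside, run 55 mm from it, then flare out for 40 mm more. Origin: bench height, middle of the stop's face; x points into the stop, y left. Pack home: its back face touches the stop, x axes agree, the foot's front 35 mm stands clear of the straight rails.
- charge_top (a point): Centre of the top of the round push button (28 mm across) on the switch box, a fixed grey block 70 x 70 x 30 mm high to the left or the right of the bay, the button in a low housing on top of it. Press straight down.
- charge (a joint): Travel of the push button: 0 released, 0.006 m fully down; a spring pushes back with about 5 N when fully down.
- rack: White vial rack with nine small vials, 70 x 70 x 47 mm, origin under its centre. Stands on the other side from the switch box. Leave alone.
- amber: Amber bottle, 66 mm across, 160 mm tall, beside the bay. Origin under its centre. Leave alone.
- beaker: Glass beaker, 68 mm across, 85 mm tall, beside the bay. Origin under its centre. Leave alone.
- jar: Small glass jar, 52 mm across, 70 mm tall, behind the bay. Origin under its centre. Leave alone.
- driver: Screwdriver lying on the bench. Origin under its middle. Leave alone.
- mouse: White computer mouse, 100 x 58 x 28 mm. Origin under its centre. Leave alone.
Mind the look-alikes: they are no part of the job. Leave any brown look-alike of the part that bears charge_top alone.

How it is judged:
By the outcome, as a careful person would: the job done as asked, in the order asked, and still so for the second after the job is handed in, with the robot touching nothing.
It also fails if it takes over 53 s, if anything falls off the work surface, if the arm or the gripper's body presses on something with over 40 N, if the wrist force passes 120 N, or if a joint passes its speed limit or range.

## Working session

There is one attempt and no reset: what is moved stays moved. The work goes in short steps, Python scripts to look and compute and a tool call to move; the robot and the scene stay as the last step left them, time stands still between calls to the robot, and variables do not carry over. Pictures are saved under pics/ and viewed, and the job is handed in when it is done.

Besides the shell and the picture viewer there is one more tool, called after ">>>" by a JSON object that holds its "name" and its "arguments". arm_command: Moves the arm, as the interface text tells. Its arguments: {"type":"object","properties":{"series":{"type":"array"},"force":{"type":"number"}},"required":["series"]}

```bash
mkdir -p pics; ls; python3 - <<'E'
from rig import robot
import cv2,numpy as np
s=robot.sense();print(s)
for n in("scene","top"):
    p,d=robot.camera(n);cv2.imwrite(f"pics/{n}0.png",p);np.save(f"pics/{n}0d.npy",d);print(n,robot.camera_info(n))
E
```

```text
pics
{'time': 0.0, 'joint_pos': array([-5.53118000e+01,  1.46517815e+01,  6.13099202e+00, -2.83326376e-02,
       -8.15834467e+01, -1.63072156e+01]), 'dq': array([-0.18522696,  0.08572389,  0.00058906, -0.04958723,  0.00743101,
       -0.06960797]), 'effort': array([ 5.35264408e-04, -3.86629736e+01,  2.37943017e+01,  5.36521733e+00,
       -6.04999703e-03,  2.13967331e-05]), 'eef_pos': array([ 173.34510639, -521.44175814,  230.40663461]), 'tool_rot': array([[-3.15264396e-01,  9.49003667e-01, -6.33123884e-04],
       [ 9.49002009e-01,  3.15265029e-01,  1.77428793e-03],
       [ 1.88340757e-03, -4.14660272e-05, -9.99998226e-01]]), 'force': array([-0.12928761,  0.48948894, -0.25267569]), 'ft_torque': array([ 0.03398511, -0.00153809,  0.00427827]), 'grip_width': 0.9973625297648345}
scene {'vfov': 51.88106358846013, 'cx': 255.95358809235006, 'cy': 193.8350468840356, 'extrinsics': array([[-6.72075828e-01,  7.40452626e-01,  6.63258737e-03,
         3.81468052e+02],
       [ 6.33954882e-01,  5.79994979e-01, -5.11573095e-01,
        -3.17557772e+02],
       [-3.82642509e-01, -3.39611150e-01, -8.59214162e-01,
         1.53637715e+03],
       [ 0.00000000e+00,  0.00000000e+00,  0.00000000e+00,
         1.00000000e+00]])}
top {'vfov': 49.34215957736131, 'cx': 257.5717991246217, 'cy': 192.11803123716567, 'extrinsics': array([[ 2.80063958e-02, -9.99607505e-01, -6.91456194e-04,
        -1.19135604e+01],
       [-9.83431713e-01, -2.74292403e-02, -1.79191806e-01,
         6.04012988e+02],
       [ 1.79102508e-01,  5.69851659e-03, -9.83813915e-01,
         1.26251110e+03],
       [ 0.00000000e+00,  0.00000000e+00,  0.00000000e+00,
         1.00000000e+00]])}
```

View pics/scene0.png

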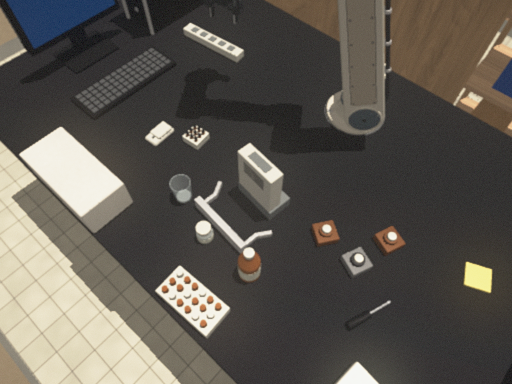

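View pics/top0.png

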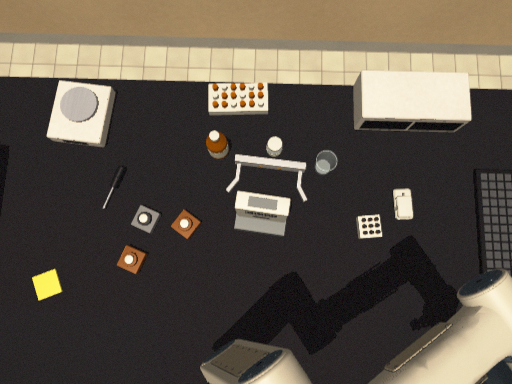

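The top view shows the pack at about (262,213), with the bay behind it: stop at (270,162), rails at (234,180) and (302,185). There are three candidate switch boxes: grey at (145,218), brown at (185,223) and brown at (131,259). The grey one fits the description, since the task calls it grey and names the brown ones as look-alikes. I'll confirm that in enlarged crops.

```bash
cat > h.py <<'E'
import numpy as np,cv2
from rig import robot
def cal(n):
    i=robot.camera_info(n);f=192/np.tan(np.radians(i['vfov']/2));return f,i['cx'],i['cy'],i['extrinsics']
def cloud(n,d):
    f,cx,cy,E=cal(n);v,u=np.mgrid[:384,:512]
    P=np.stack([(u-cx)/f*d,(v-cy)/f*d,d],-1)
    return (P-E[:3,3])@E[:3,:3]
def pix(n,u,v,z):  # ray to height z
    f,cx,cy,E=cal(n);R=E[:3,:3];c=-R.T@E[:3,3];r=R.T@np.array([(u-cx)/f,(v-cy)/f,1]);return c+r*(z-c[2])/r[2]
def proj(n,p):
    f,cx,cy,E=cal(n);q=E[:3,:3]@np.asarray(p,float)+E[:3,3];return q[0]/q[2]*f+cx,q[1]/q[2]*f+cy
def crop(n,p,u0,v0,u1,v1,k,name):
    cv2.imwrite(name,cv2.resize(p[v0:v1,u0:u1],None,fx=k,fy=k,interpolation=cv2.INTER_CUBIC))
E
python3 - <<'E'
from h import *
p=cv2.imread('pics/top0.png');crop('top',p,215,145,325,245,7,'pics/c1.png');crop('top',p,110,190,220,280,7,'pics/c2.png')
p=cv2.imread('pics/scene0.png');crop('s',p,180,130,300,260,4,'pics/c3.png')
d=np.load('pics/top0d.npy');W=cloud('top',d)
def box(u0,v0,u1,v1,z0,z1,nm):
    w=W[v0:v1,u0:u1].reshape(-1,3);m=(w[:,2]>z0)&(w[:,2]<z1);q=w[m]
    r=cv2.minAreaRect(q[:,:2].astype(np.float32));print(nm,m.sum(),'mean',q.mean(0).round(1),'rect',np.round(r[0],1),np.round(r[1],1),round(r[2],1))
box(225,185,300,240,205,235,'case top')
box(225,185,300,240,38,52,'foot ledge')
box(225,150,315,175,44,56,'stop top')
box(225,150,315,205,14,25,'rails')
box(130,203,162,236,24,34,'grey box');box(130,203,162,236,36,70,'button')
box(170,208,202,240,24,34,'br1');box(115,243,148,275,24,34,'br2')
E
```

```text
case top 1003 mean [542.9  -9.2 218.6] rect [544.2  -9.3] [150.1  50.9] 83.1
foot ledge 670 mean [499.8  -4.6  43.8] rect [504.3  -4.7] [160.4  52.5] 84.6
stop top 483 mean [705.9 -33.1  48.8] rect [721.8 -16.7] [261.2  54.1] 84.7
rails 300 mean [660.3 -25.   19.2] rect [676.  -19.4] [278.5 154.2] 85.1
grey box 302 mean [510.8 359.4  29. ] rect [512.2 361. ] [69.3 69.4] 67.1
button 147 mean [511.9 359.9  44.7] rect [512.9 361.3] [43.1 41.6] 64.7
br1 311 mean [498.1 230.3  28.8] rect [498.8 231.5] [71.4 69.7] 55.2
br2 321 mean [383.6 393.5  28.8] rect [384.6 395.5] [70.3 70.3] 69.0
```

View pics/c1.png

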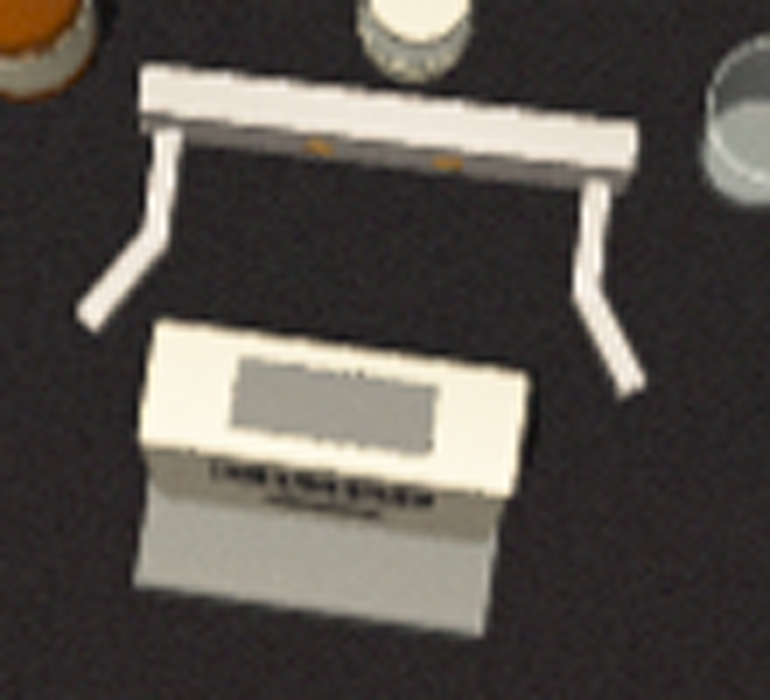

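View pics/c2.png

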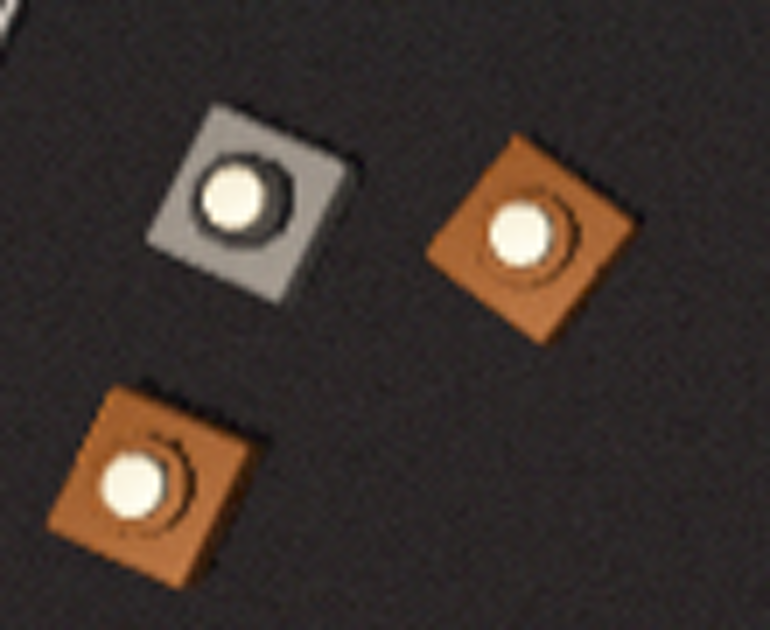

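```bash
python3 - <<'E'
from h import *
d=np.load('pics/top0d.npy');W=cloud('top',d)
def at(u,v):print((u,v),W[v,u].round(1))
for v in range(196,245,3):at(262,v)
print('stop')
for v in range(154,172,2):at(270,v)
# lines per column/row: case top, fit edges
def rect(u0,v0,u1,v1,z0,z1):
    w=W[v0:v1,u0:u1].reshape(-1,3);return w[(w[:,2]>z0)&(w[:,2]<z1)]
for nm,b in dict(case=(225,185,300,240,212,230),ledge=(225,205,300,240,40,48),stop=(225,150,315,175,46,54)).items():
    q=rect(*b); c=np.polyfit(q[:,1],q[:,0],1);r=q[:,0]-np.polyval(c,q[:,1]);
    print(nm,len(q),'slope deg',np.degrees(np.arctan(c[0])),'x at y=0',c[1],'res',r.min(),r.max(),'y',q[:,1].min(),q[:,1].max())
q=rect(130,203,162,236,36,70);print(np.histogram(q[:,2],20)); t=q[q[:,2]>np.percentile(q[:,2],60)]
print(np.percentile(q[:,2],[10,50,80,95,99]))
E
```

```text
(262, 196) [563.8  -8.4 218.4]
(262, 199) [555.7  -8.7 216.8]
(262, 202) [546.4  -8.9 223. ]
(262, 205) [538.7  -9.1 218.9]
(262, 208) [530.4  -9.3 218.9]
(262, 211) [522.   -9.5 220.1]
(262, 214) [518.8 -10.  181.1]
(262, 217) [517.9 -10.6 118.5]
(262, 220) [517.  -11.3  48.8]
(262, 223) [508.1 -11.6  43.4]
(262, 226) [498.3 -11.8  47.6]
(262, 229) [489.1 -12.1  45.8]
(262, 232) [480.  -12.3  43.3]
(262, 235) [473.9 -12.9   1. ]
(262, 238) [464.6 -13.2  -3.8]
(262, 241) [455.2 -13.5  -7.3]
(262, 244) [ 4.452e+02 -1.370e+01 -3.000e-01]
stop
(270, 154) [737.1 -32.   26.5]
(270, 156) [738.6 -32.8  -3.5]
(270, 158) [731.1 -32.9  -1.5]
(270, 160) [710.5 -31.9  50.8]
(270, 162) [703.3 -32.   53.2]
(270, 164) [698.  -32.3  47.9]
(270, 166) [694.9 -32.7  34.1]
(270, 168) [693.8 -33.4  11.2]
(270, 170) [691.4 -34.   -7. ]
case 982 slope deg 6.191842535623703 x at y=0 544.3044523262454 res -25.502241422370844 26.875062062967004 y -85.81355305880697 65.439365679347
ledge 578 slope deg 6.423079740526867 x at y=0 500.2737058106873 res -20.68451895828855 32.38764852532796 y -86.72762285569125 75.77442332852404
stop 406 slope deg 5.591323856122315 x at y=0 708.6936134482644 res -12.41550589545659 42.16263271724597 y -144.42476622558962 113.37603135246108
(array([ 4,  5, 12, 16, 10, 13, 11,  6,  8,  6,  4, 10,  4,  8, 11,  5,  6,
        3,  3,  2]), array([36.14228954, 37.14743066, 38.15257177, 39.15771289, 40.16285401,
       41.16799512, 42.17313624, 43.17827736, 44.18341847, 45.18855959,
       46.19370071, 47.19884182, 48.20398294, 49.20912406, 50.21426518,
       51.21940629, 52.22454741, 53.22968853, 54.23482964, 55.23997076,
       56.24511188]))
[38.89465762 43.71134899 50.22601085 53.17561381 55.02125169]
```

View pics/c3.png

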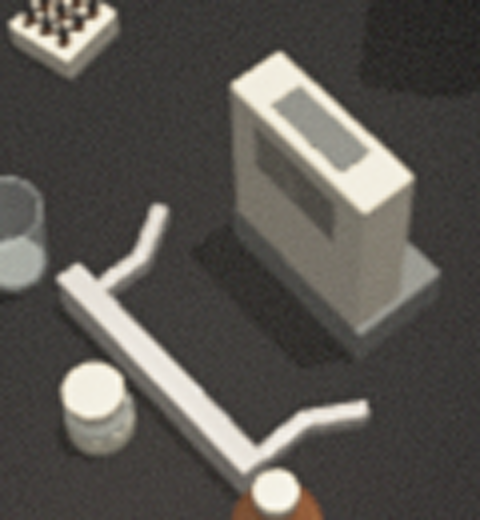

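The first crop shows the pack ahead of the bay, both turned clockwise by a few degrees. The second confirms the grey box, whose white button is at crop (234,197); the other two boxes are brown. Next I'll get exact poses from the corners.

```bash
python3 - <<'E'
from h import *
def P(x,y,z,u0=215,v0=145):return pix('top',u0+(x+.5)/7-.5,v0+(y+.5)/7-.5,z)[:2]
def seg(n,a,b):
    d=b-a;print(n,a.round(1),b.round(1),'mid',((a+b)/2).round(1),'len',np.linalg.norm(d).round(1),'yaw',np.degrees(np.arctan2(d[0],-d[1])).round(2))
seg('stop front top',P(142,117,50),P(628,174,50))
seg('stop back top',P(142,65,50),P(638,122,50))
seg('case back',P(155,322,220),P(528,372,220));seg('case front',P(140,443,220),P(512,495,220))
seg('foot front',P(135,585,45),P(483,635,45))
# rails inner straights z=20
seg('railL in',P(182,132,20),P(168,240,20));seg('railR in',P(583,185,20),P(573,290,20))
for z in (45,50,55): print('btn',z,P(234,197,z,110,190))
# scene view checks, scale 4 offset 180,130
def S(x,y,z):return pix('scene',180+(x+.5)/4-.5,130+(y+.5)/4-.5,z)[:2]
seg('sc case back',S(364,214,220),S(232,87,220))
seg('sc case front',S(413,178,220),S(281,52,220))
seg('sc stop back',S(240,473,50),S(57,280,50))
seg('sc stop front',S(262,460,50),S(80,265,50))
p=cv2.imread('pics/scene0.png');crop('s',p,330,235,390,285,10,'pics/c4.png')
E
```

```text
stop front top [703.3  80.6] [ 682.7 -142.1] mid [693.  -30.7] len 223.6 yaw -5.29
stop back top [727.9  81.5] [ 707.3 -146.4] mid [717.6 -32.5] len 228.9 yaw -5.17
case back [576.7  61.5] [560.9 -85.3] mid [568.8 -11.9] len 147.6 yaw -6.16
case front [528.6  65.6] [512.2 -79.8] mid [520.4  -7.1] len 146.2 yaw -6.42
foot front [489.4  75.9] [471.5 -79.8] mid [480.4  -1.9] len 156.7 yaw -6.57
railL in [704.3  63.5] [652.5  68.2] mid [678.4  65.9] len 52.0 yaw -95.16
railR in [ 684.1 -124.3] [ 634.1 -120.2] mid [ 659.1 -122.3] len 50.2 yaw -94.68
btn 45 [514.16426633 362.32340541]
btn 50 [513.60522331 360.92580112]
btn 55 [513.04618029 359.52819684]
sc case back [575.5  60.8] [557.8 -83.7] mid [566.7 -11.5] len 145.6 yaw -6.98
sc case front [529.2  66.5] [509.5 -79.2] mid [519.4  -6.3] len 147.0 yaw -7.67
sc stop back [726.9  77.7] [ 704.7 -146.5] mid [715.8 -34.4] len 225.3 yaw -5.65
sc stop front [708.   82.7] [ 682.5 -143. ] mid [695.3 -30.1] len 227.2 yaw -6.44
```

View pics/c4.png

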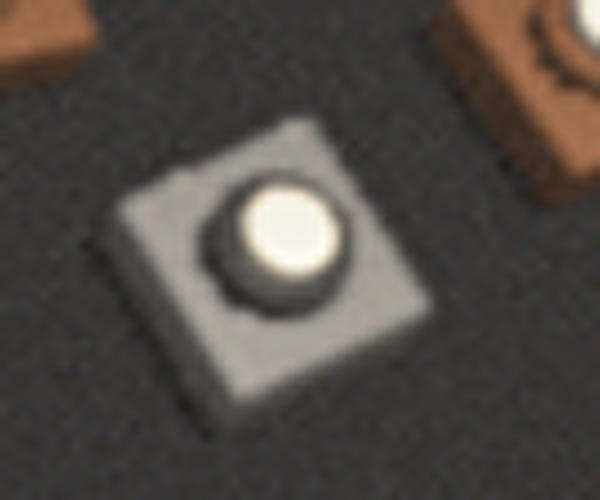

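The poses agree across views:

| Thing | Position (mm) | Yaw (deg) |
|---|---|---|
| Pack front | (480.4, -1.9) | -6.4 |
| Bay origin | (695, -31) | about -5.4 |
| Button | (513.5, 361) | – |

The pack sits about +7 mm sideways in the bay frame. I'll push with the open fingers spread along the pack's width, which gives two contacts at foot height.

>>> {"name": "arm_command", "arguments": {"series": [[1,0,0,0,0.81],[1,0,0,0,0.81],[1,0,0,0,0.81],[1,1,0.39,0,0],[1,1,0.39,0,0],[1,1,0.39,0,0],[1,1,0.39,0,0],[1,1,0.39,0,0],[1,1,0.39,0,0],[1,1,0.39,0,0],[1,1,0.39,0,0],[1,1,0.39,0,0]]}}

```text
time: 1.6
eef_pos: [306.2, -263.1, 231.0]
tool_rot: [[0.103, 0.995, -0.0], [0.995, -0.103, 0.0], [0.0, -0.001, -1.0]]
force: [0.9, 0.4, -0.4]
grip_width: 0.997
```

>>> {"name": "arm_command", "arguments": {"series": [[1,1,0.39,0,0],[1,1,0.39,0,0],[1,1,0.39,0,0],[1,1,0.39,0,0],[1,1,0.39,0,0],[1,1,0.39,0,0],[1,1,0.39,0,0],[1,1,0.39,0,0],[1,1,0.39,0,0],[1,0.2,0,0,0],[1,0,0,0,0],[1,0,0,0,0]]}}

```text
time: 3.1
eef_pos: [438.9, -1.2, 231.3]
tool_rot: [[0.104, 0.995, -0.0], [0.995, -0.104, -0.0], [-0.0, -0.0, -1.0]]
force: [0.4, -0.3, -0.0]
grip_width: 1.004
```

```bash
cat > st.py <<'E'
from h import *
s=robot.sense();R=s['tool_rot'];print('t',s['time'],'tcp',s['eef_pos'].round(1),'toolx yaw',np.degrees(np.arctan2(R[1,0],R[0,0])).round(2),'F',s['force'].round(1),'T',s['ft_torque'].round(2),'g',s['grip_width'])
E
python3 st.py
```

```text
t 3.1 tcp [438.9  -1.2 231.3] toolx yaw 84.05 F [ 0.4 -0.3 -0. ] T [ 0.02  0.05 -0.01] g 1.0035057756781123
```

>>> {"name": "arm_command", "arguments": {"series": [[1,0.13,-0.3,0,-0.05],[1,0,0,1,0],[1,0,0,1,0],[1,0,0,1,0],[1,0,0,1,0],[1,0,0,1,0],[1,0,0,1,0],[1,0,0,0.6,0],[1,0,0,0.3,0],[1,0,0,0,0]]}}

```text
time: 4.35
eef_pos: [430.4, 4.1, 24.3]
tool_rot: [[0.094, 0.996, -0.0], [0.996, -0.094, -0.0], [-0.0, -0.0, -1.0]]
force: [0.8, 0.3, 0.1]
grip_width: 0.999
```

```bash
python3 st.py; python3 - <<'E'
from h import *
p,d=robot.camera('scene');cv2.imwrite('pics/s1.png',p);crop('s',p,200,60,360,240,3.3,'pics/s1c.png')
p,d=robot.camera('top');cv2.imwrite('pics/t1.png',p);crop('s',p,200,140,330,280,4,'pics/t1c.png')
E
```

```text
t 4.35 tcp [430.4   4.1  24.3] toolx yaw 84.58 F [0.8 0.3 0.1] T [ 0.03  0.   -0.03] g 0.9993532624793517
```

View pics/s1c.png

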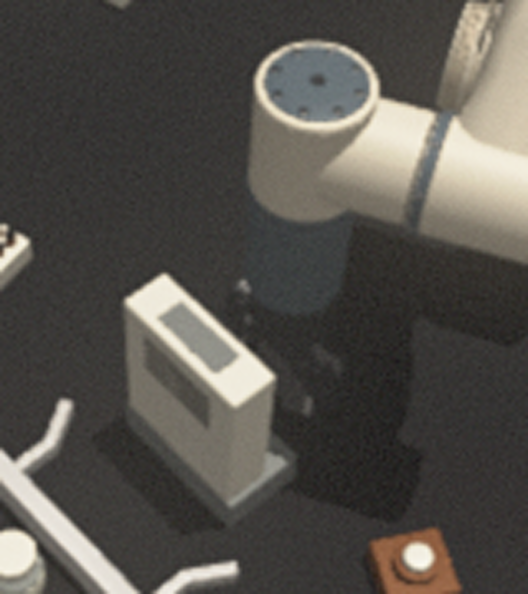

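View pics/t1c.png

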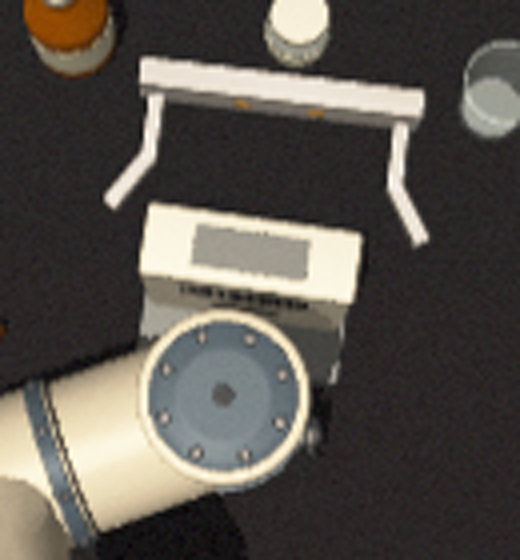

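The crops show the gripper standing ahead of the foot, with the wrist coming in from the left of the picture. I'll check the wrist's clearance to the case before pushing.

```bash
python3 - <<'E'
from h import *
for n in('scene','top'):
    p,d=robot.camera(n);W=cloud(n,d).reshape(-1,3)
    tcp=robot.sense()['eef_pos'];y=np.array([.9956,-.094]);x=np.array([.094,.9956])
    a=(W[:,:2]-tcp[:2])@y;b=(W[:,:2]-tcp[:2])@x
    for z in range(10,400,20):
        m=(np.abs(b)<70)&(W[:,2]>z)&(W[:,2]<=z+20)&(a>-70)&(a<85)
        m2=m&(a<88-0)
        if m.sum()>5:print(n,z,m.sum(),'fwd max',np.percentile(a[m],[50,90,97,99.5]).round(1),'y',b[m].min().round(),b[m].max().round())
E
```

```text
scene 30 67 fwd max [59.9 76.9 82.1 84. ] y -46.0 70.0
scene 50 33 fwd max [ 4.4  9.7 10.1 10.1] y -52.0 54.0
scene 70 33 fwd max [ 8.1 10.4 12.2 12.6] y -68.0 70.0
scene 90 106 fwd max [ 7.9 13.5 15.2 15.7] y -70.0 69.0
scene 110 92 fwd max [10.2 15.5 17.2 19.5] y -70.0 70.0
scene 130 130 fwd max [ 3.7 11.  14.4 17.3] y -69.0 67.0
scene 150 61 fwd max [25.3 34.8 36.2 36.9] y -23.0 35.0
scene 170 97 fwd max [26.8 35.  35.8 36.5] y -26.0 36.0
scene 190 57 fwd max [25.4 34.6 35.8 37.4] y -15.0 36.0
scene 210 92 fwd max [31.6 42.6 43.1 43.5] y -34.0 44.0
scene 230 120 fwd max [31.2 42.7 43.6 44.1] y -25.0 44.0
scene 250 133 fwd max [32.1 42.3 43.6 44.4] y -27.0 43.0
scene 270 140 fwd max [32.5 41.9 43.  43.7] y -34.0 44.0
scene 290 136 fwd max [30.2 42.8 43.4 44.2] y -25.0 44.0
scene 310 138 fwd max [34.3 43.4 45.3 46.1] y -33.0 45.0
scene 330 155 fwd max [36.4 46.2 47.6 48.7] y -43.0 49.0
scene 350 146 fwd max [37.9 44.4 45.5 46.6] y -30.0 70.0
scene 370 175 fwd max [34.9 44.1 45.2 46. ] y -33.0 70.0
scene 390 229 fwd max [27.5 44.1 45.1 46.3] y -27.0 70.0
top 30 127 fwd max [73.5 83.1 84.6 84.7] y -70.0 70.0
top 130 40 fwd max [-2.   7.9 10.6 12.6] y -68.0 -55.0
top 330 25 fwd max [-40.8 -25.8 -19.  -17.4] y -46.0 -2.0
top 370 6 fwd max [-47.6 -36.9 -35.1 -34.5] y -33.0 15.0
top 390 99 fwd max [-54.5  17.6  20.8  23.9] y -11.0 69.0
```

>>> {"name": "arm_command", "arguments": {"series": [[1,0,0,0.35,0],[1,0,0,0.3,0],[1,0,0.4,0,0],[1,0,0.4,0,0],[1,0,0.15,0,0],[1,0,0.1,0,0],[1,0,0.1,0,0],[1,0,0.1,0,0],[1,0,0.1,0,0],[1,0,0.1,0,0],[1,0,0.1,0,0],[1,0,0.1,0,0]]}}

```text
time: 6.05
eef_pos: [470.1, -2.0, 3.0]
tool_rot: [[0.099, 0.995, -0.019], [0.995, -0.099, -0.002], [-0.004, -0.018, -1.0]]
force: [-26.4, 3.7, 20.2]
grip_width: 0.999
```

```bash
python3 st.py; cat > pk.py <<'E'
from h import *
import sys
p,d=robot.camera('top');cv2.imwrite(f'pics/{sys.argv[1]}.png',p);crop('s',p,200,140,330,280,5 if 0 else 4,f'pics/{sys.argv[1]}c.png')
W=cloud('top',d).reshape(-1,3);m=(W[:,2]>212)&(W[:,2]<228)&(W[:,0]>480)&(np.abs(W[:,1])<120);q=W[m]
r=cv2.minAreaRect(q[:,:2].astype(np.float32));print('case rect',np.round(r[0],1),np.round(r[1],1),r[2],'ztop',q[:,2].mean())
E
python3 pk.py t2
```

```text
t 6.05 tcp [470.1  -2.    3. ] toolx yaw 84.33 F [-26.4   3.7  20.2] T [ 1.24  8.65 -0.26] g 0.9985128483329594
case rect [545.6  -9.2] [149.9  49.8] 84.03831481933594 ztop 218.75857817166494
```

View pics/t2c.png

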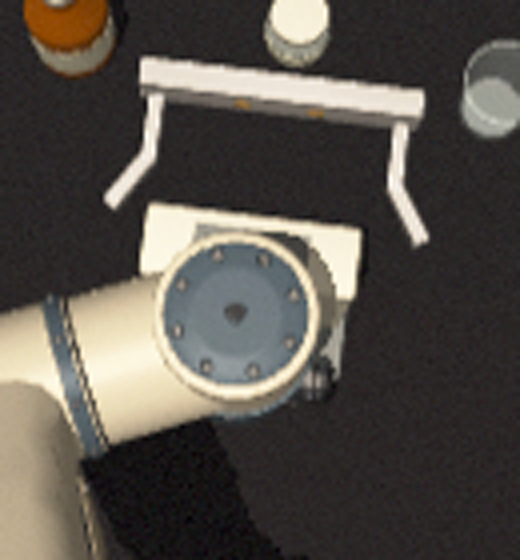

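```bash
python3 - <<'E'
from h import *
p,d=robot.camera('scene');cv2.imwrite('pics/s2.png',p);crop('s',p,220,80,320,230,5,'pics/s2c.png')
W=cloud('scene',d);tcp=robot.sense()['eef_pos'];y=np.array([.9956,-.094]);x=np.array([.094,.9956])
a=(W[...,:2]-tcp[:2])@y;b=(W[...,:2]-tcp[:2])@x;z=W[...,2]
m=(abs(b)<75)&(abs(b)>20)&(a<30)&(a>-30)&(z<110)&(z>8)
for v,u in np.argwhere(m):
    if z[v,u]<75: print(u,v,a[v,u].round(),b[v,u].round(),z[v,u].round(),p[v,u])
E
```

```text
283 184 4.0 39.0 75.0 [52 55 53]
281 186 9.0 35.0 64.0 [ 97 108 111]
285 186 1.0 45.0 66.0 [42 42 46]
282 187 12.0 42.0 68.0 [58 63 63]
283 187 12.0 47.0 74.0 [50 51 54]
284 187 8.0 48.0 72.0 [44 48 51]
285 187 4.0 49.0 69.0 [45 50 51]
282 188 12.0 43.0 64.0 [58 60 64]
283 188 12.0 47.0 69.0 [42 44 46]
284 188 11.0 51.0 72.0 [51 51 54]
285 188 7.0 52.0 69.0 [41 45 47]
292 188 -8.0 68.0 72.0 [46 44 48]
282 189 12.0 43.0 58.0 [58 59 64]
283 189 12.0 48.0 64.0 [52 56 57]
284 189 13.0 52.0 69.0 [39 41 43]
285 189 9.0 54.0 67.0 [48 48 47]
290 189 1.0 67.0 74.0 [49 51 53]
291 189 -2.0 69.0 73.0 [40 45 43]
292 189 -5.0 71.0 72.0 [45 46 47]
293 189 -9.0 72.0 70.0 [42 45 51]
281 190 11.0 39.0 44.0 [86 93 98]
282 190 10.0 43.0 49.0 [67 69 73]
283 190 11.0 47.0 55.0 [67 70 72]
284 190 11.0 52.0 60.0 [53 54 58]
285 190 6.0 52.0 54.0 [46 50 49]
286 190 13.0 62.0 75.0 [41 42 46]
287 190 10.0 63.0 73.0 [43 43 45]
291 190 -1.0 71.0 70.0 [45 45 50]
292 190 -4.0 72.0 69.0 [46 48 51]
281 191 16.0 44.0 50.0 [82 91 95]
282 191 11.0 44.0 44.0 [75 81 80]
283 191 11.0 48.0 49.0 [80 82 83]
284 191 6.0 48.0 4
[... 1247 characters left out ...]
63.0 47.0 [75 78 76]
285 196 17.0 64.0 45.0 [75 79 80]
286 196 17.0 68.0 50.0 [76 79 79]
287 196 14.0 70.0 49.0 [68 72 73]
282 197 28.0 61.0 47.0 [71 77 78]
283 197 26.0 63.0 47.0 [70 77 77]
284 197 23.0 66.0 47.0 [75 77 80]
285 197 18.0 65.0 40.0 [72 78 77]
286 197 17.0 69.0 45.0 [71 74 76]
287 197 16.0 72.0 47.0 [75 79 80]
288 197 13.0 74.0 47.0 [69 71 74]
282 198 27.0 61.0 39.0 [72 76 79]
283 198 28.0 66.0 47.0 [74 78 79]
284 198 25.0 67.0 44.0 [72 77 75]
285 198 23.0 70.0 46.0 [71 77 78]
286 198 19.0 71.0 43.0 [73 77 74]
287 198 19.0 75.0 48.0 [72 77 78]
283 199 30.0 68.0 45.0 [73 79 78]
284 199 28.0 71.0 46.0 [70 74 74]
285 199 27.0 74.0 50.0 [72 77 78]
286 199 23.0 74.0 45.0 [72 77 75]
```

View pics/s2c.png

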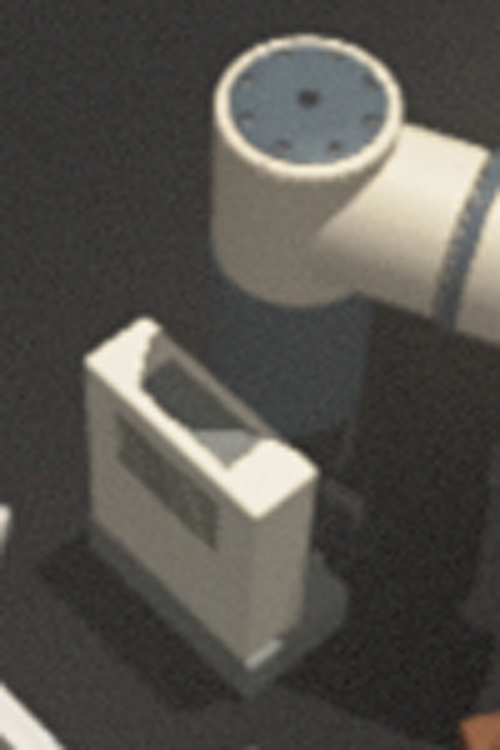

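The force reads 26 N horizontal and 20 N up while the pack has hardly moved, so the fingers are either dragging on the bench or wedging downward. I'll back off, check the free reading and raise a little.

>>> {"name": "arm_command", "arguments": {"series": [[1,0,-0.3,0,0],[1,0,-0.3,0,0],[1,0,0,0,0]]}}

```text
time: 6.52
eef_pos: [462.0, 1.5, 5.0]
tool_rot: [[0.094, 0.996, 0.001], [0.996, -0.094, 0.0], [0.0, 0.001, -1.0]]
force: [0.4, -0.4, 0.1]
grip_width: 1.0
```

```bash
python3 st.py
```

```text
t 6.525 tcp [462.    1.5   5. ] toolx yaw 84.61 F [ 0.4 -0.4  0.1] T [-0.01  0.02  0.03] g 0.9996698605408937
```

>>> {"name": "arm_command", "arguments": {"series": [[1,0,0,-0.2,0],[1,0,0.1,0,0],[1,0,0.1,-0.01,0],[1,0,0.1,-0.01,0],[1,0,0.1,-0.01,0],[1,0,0.05,-0.01,0]]}}

```text
time: 7.28
eef_pos: [470.6, -0.2, 10.7]
tool_rot: [[0.098, 0.995, -0.01], [0.995, -0.098, 0.0], [-0.001, -0.01, -1.0]]
force: [-14.6, 6.9, 11.0]
grip_width: 1.0
```

```bash
python3 st.py
```

```text
t 7.275 tcp [ 4.706e+02 -2.000e-01  1.070e+01] toolx yaw 84.4 F [-14.6   6.9  11. ] T [ 2.03  5.27 -0.52] g 0.9999652760273173
```

>>> {"name": "arm_command", "arguments": {"series": [[1,0,0,-0.05,0],[1,0,0,-0.05,0]]}}

```text
time: 7.52
eef_pos: [470.6, -0.5, 12.5]
tool_rot: [[0.097, 0.995, -0.01], [0.995, -0.097, -0.0], [-0.001, -0.01, -1.0]]
force: [-7.9, 1.6, -6.6]
grip_width: 0.998
```

```bash
python3 st.py
```

```text
t 7.525 tcp [470.6  -0.5  12.5] toolx yaw 84.43 F [-7.9  1.6 -6.6] T [ 0.73  2.25 -0.22] g 0.9980237104853824
```

The vertical force follows the finger-to-foot friction and flips sign with small lifts, so I'll keep it near zero while pushing.

>>> {"name": "arm_command", "arguments": {"series": [[1,0,0.1,0.01,0],[1,0,0.1,0,0],[1,0,0.1,0,0]]}}

```text
time: 7.9
eef_pos: [474.6, -1.7, 12.4]
tool_rot: [[0.097, 0.995, -0.019], [0.995, -0.097, -0.001], [-0.003, -0.019, -1.0]]
force: [-25.4, 5.9, 17.8]
grip_width: 0.999
```

```bash
python3 st.py;python3 pk.py t3
```

```text
t 7.9 tcp [474.6  -1.7  12.4] toolx yaw 84.42 F [-25.4   5.9  17.8] T [2.09 8.46 0.09] g 0.9991141504236604
case rect [549.6 -10.3] [149.9  50.7] 84.56218719482422 ztop 218.58246125840034
```

>>> {"name": "arm_command", "arguments": {"series": [[1,0,0.05,-0.03,0],[1,-0.005,0.1,-0.01,0],[1,-0.005,0.1,0,0],[1,-0.005,0.1,0,0]]}}

```text
time: 8.45
eef_pos: [486.4, -3.4, 12.5]
tool_rot: [[0.097, 0.995, -0.017], [0.995, -0.097, -0.001], [-0.003, -0.017, -1.0]]
force: [-16.4, 1.6, 1.0]
grip_width: 1.001
```

```bash
python3 st.py;python3 pk.py t4
```

```text
t 8.45 tcp [486.4  -3.4  12.5] toolx yaw 84.42 F [-16.4   1.6   1. ] T [1.12 5.32 0.06] g 1.0009831261230548
case rect [562.7 -12. ] [150.2  49. ] 83.01265716552734 ztop 218.707284427087
```

>>> {"name": "arm_command", "arguments": {"series": [[1,-0.01,0.15,0,0],[1,-0.01,0.15,0,0],[1,-0.01,0.15,0,0],[1,-0.01,0.15,0,0],[1,-0.01,0.15,0,0],[1,-0.01,0.15,0,0],[1,-0.01,0.15,0,0],[1,-0.01,0.15,0,0],[1,-0.01,0.15,0,0],[1,-0.01,0.15,0,0]]}}

```text
time: 9.75
eef_pos: [530.8, -10.4, 12.5]
tool_rot: [[0.097, 0.995, -0.018], [0.995, -0.097, -0.001], [-0.003, -0.018, -1.0]]
force: [-18.2, 2.2, 4.3]
grip_width: 0.997
```

```bash
python3 st.py;python3 pk.py t5
```

```text
t 9.75 tcp [530.8 -10.4  12.5] toolx yaw 84.43 F [-18.2   2.2   4.3] T [ 0.94  5.75 -0.02] g 0.9966140754953815
case rect [559.8 -14.2] [149.7 142.2] 84.08647155761719 ztop 218.80002148632522
```

View pics/t5c.png

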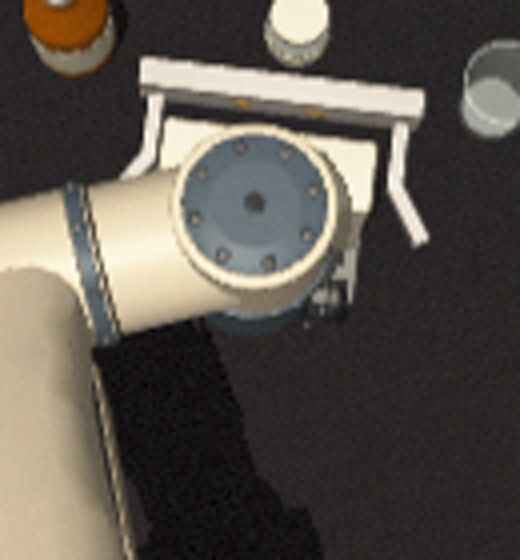

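The crop shows the pack entering between the flares. I'll keep pushing, then go slowly to the stop.

>>> {"name": "arm_command", "arguments": {"series": [[1,-0.01,0.17,0,0],[1,-0.01,0.17,0,0],[1,-0.01,0.17,0,0],[1,-0.01,0.17,0,0],[1,-0.01,0.17,0,0],[1,-0.01,0.17,0,0],[1,-0.01,0.17,0,0],[1,-0.01,0.17,0,0],[1,-0.01,0.17,0,0],[1,-0.01,0.1,0,0]]}}

```text
time: 11.05
eef_pos: [579.5, -17.7, 12.5]
tool_rot: [[0.096, 0.995, -0.018], [0.995, -0.097, -0.001], [-0.002, -0.017, -1.0]]
force: [-18.0, 3.8, 5.3]
grip_width: 1.003
```

```bash
python3 st.py;python3 pk.py t6; python3 - <<'E'
from h import *
p,d=robot.camera('scene');cv2.imwrite('pics/s6.png',p);crop('s',p,170,130,310,260,5,'pics/s6c.png')
E
```

```text
t 11.05 tcp [579.5 -17.7  12.5] toolx yaw 84.46 F [-18.    3.8   5.3] T [1.1  6.08 0.03] g 1.003458489574253
case rect [608.6 -21.8] [149.  142.6] 84.47888946533203 ztop 218.94469805217892
```

View pics/s6c.png

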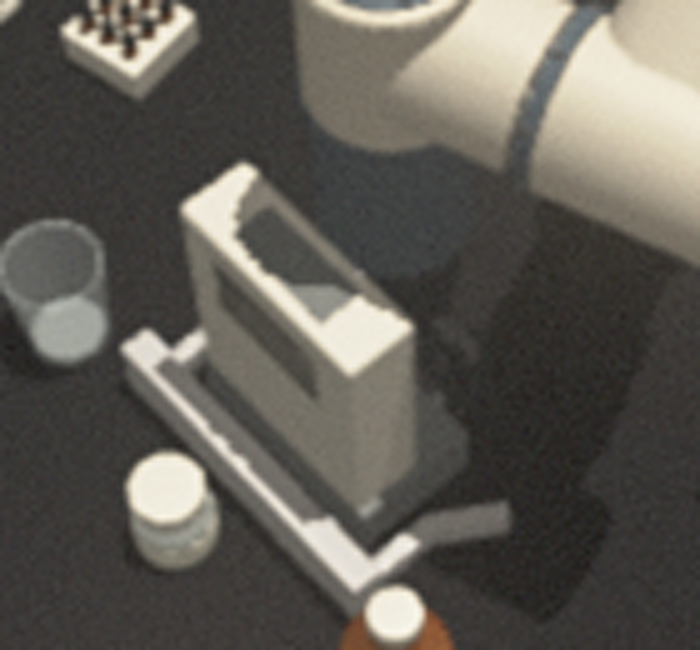

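View pics/t6c.png

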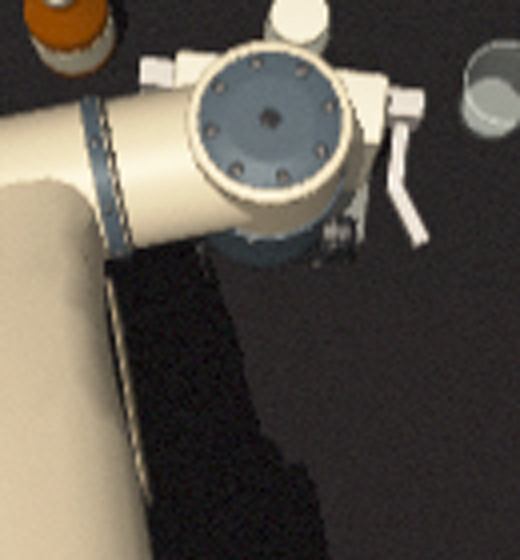

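A gap of about 15 mm remains and the pack stands upright. I'll push slowly until the force rises.

>>> {"name": "arm_command", "arguments": {"series": [[1,0,0.1,0,0],[1,0,0.1,0,0],[1,0,0.1,0,0],[1,0,0.07,0,0],[1,0,0.05,0,0]]}}

```text
time: 11.78
eef_pos: [591.6, -19.0, 12.5]
tool_rot: [[0.097, 0.995, -0.018], [0.995, -0.097, -0.001], [-0.003, -0.018, -1.0]]
force: [-18.5, 2.2, 5.1]
grip_width: 0.999
```

>>> {"name": "arm_command", "arguments": {"series": [[1,0,0.05,0,0],[1,0,0.05,0,0]]}}

```text
time: 12.02
eef_pos: [594.5, -19.3, 12.5]
tool_rot: [[0.097, 0.995, -0.019], [0.995, -0.097, -0.001], [-0.002, -0.018, -1.0]]
force: [-18.7, 1.9, 4.0]
grip_width: 1.004
```

```bash
python3 st.py
```

```text
t 12.025 tcp [594.5 -19.3  12.5] toolx yaw 84.45 F [-18.7   1.9   4. ] T [ 0.62  6.1  -0.1 ] g 1.003653250075676
```

>>> {"name": "arm_command", "arguments": {"series": [[1,0,0.04,0,0],[1,0,0.04,0,0]]}}

```text
time: 12.28
eef_pos: [594.7, -19.4, 12.5]
tool_rot: [[0.097, 0.995, -0.023], [0.995, -0.097, -0.0], [-0.003, -0.023, -1.0]]
force: [-28.0, 4.9, 13.0]
grip_width: 1.0
```

>>> {"name": "arm_command", "arguments": {"series": [[1,0,0.04,0,0],[1,0,0.04,0,0]]}}

```text
time: 12.52
eef_pos: [594.7, -19.4, 12.5]
tool_rot: [[0.097, 0.995, -0.027], [0.995, -0.097, -0.0], [-0.003, -0.027, -1.0]]
force: [-35.5, 7.8, 20.5]
grip_width: 1.001
```

```bash
python3 st.py
```

```text
t 12.525 tcp [594.7 -19.4  12.5] toolx yaw 84.43 F [-35.5   7.8  20.5] T [ 2.42 11.79  0.07] g 1.001317762656206
```

TCP stopped at x=594.7 while the force climbed, so the pack is against the stop. I'll retreat straight back and look.

>>> {"name": "arm_command", "arguments": {"series": [[1,0,-0.2,0,0],[1,0,-0.2,0,0],[1,0,-0.3,0,0],[1,0,-1,0,0],[1,0,-1,0,0],[1,0,-1,0,0],[1,0,0,-1,0],[1,0,0,-1,0],[1,0,0,-1,0],[1,0,0,-1,0],[1,0,0,0,0]]}}

```text
time: 13.9
eef_pos: [499.8, -8.2, 138.9]
tool_rot: [[0.094, 0.996, 0.007], [0.996, -0.094, 0.001], [0.002, 0.007, -1.0]]
force: [-1.3, 0.3, -1.2]
grip_width: 1.002
```

```bash
python3 st.py; python3 - <<'E'
from h import *
p,d=robot.camera('scene');cv2.imwrite('pics/s7.png',p);crop('s',p,170,130,310,260,5,'pics/s7c.png')
p,d=robot.camera('top');cv2.imwrite('pics/t7.png',p);crop('s',p,215,130,325,240,7,'pics/t7c.png')
E
```

```text
t 13.9 tcp [499.8  -8.2 138.9] toolx yaw 84.61 F [-1.3  0.3 -1.2] T [0.   0.03 0.06] g 1.0020341345462378
```

View pics/s7c.png

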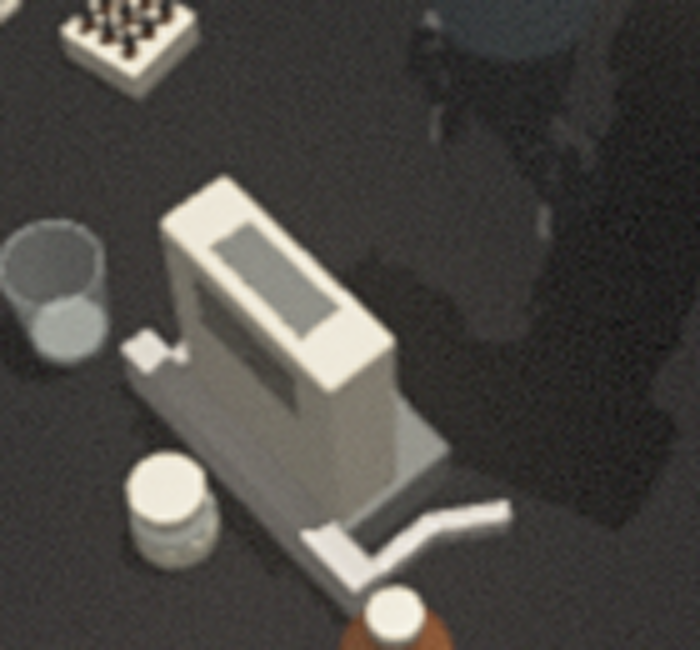

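View pics/t7c.png

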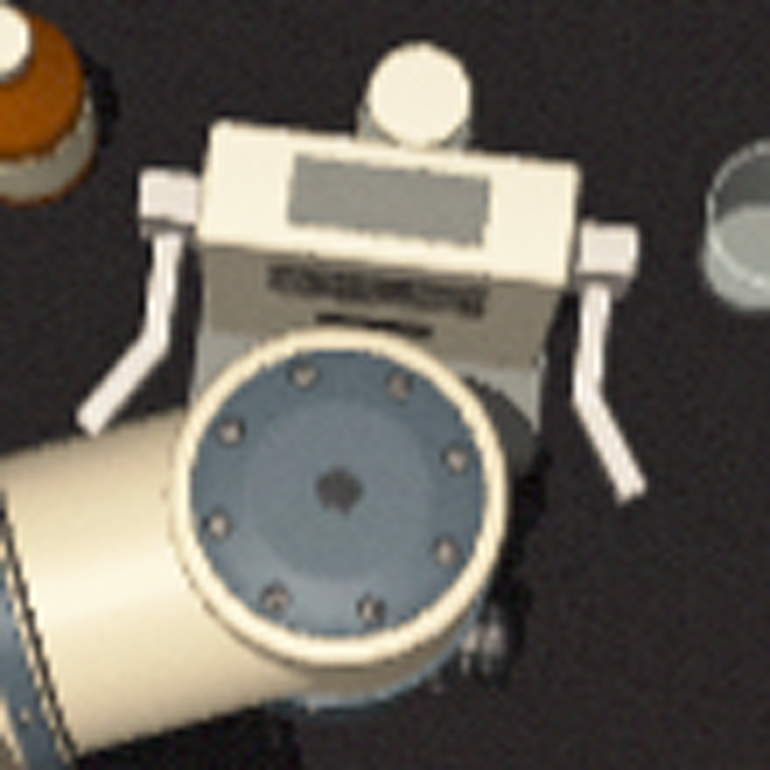

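```bash
python3 - <<'E'
from h import *
from scipy.optimize import least_squares
def P(x,y,z,u0=215,v0=130):return pix('top',u0+(x+.5)/7-.5,v0+(y+.5)/7-.5,z)[:2]
def seg(n,a,b):
    d=b-a;print(n,'mid',((a+b)/2).round(1),'len',np.linalg.norm(d).round(1),'yaw',np.degrees(np.arctan2(d[0],-d[1])).round(2))
seg('case back',P(213,122,220),P(580,165,220));seg('case front',P(200,240,220),P(565,283,220))
d=np.load('pics/top0d.npy')
m=[('top',110+234.5/7-.5,190+197.5/7-.5),('scene',330+29.05-.5,235+22.85-.5)]
f=lambda p:np.concatenate([np.array(proj(n,p))-[u,v] for n,u,v in m])
r=least_squares(f,[513,360,50]);print(r.x,r.fun)
E
```

```text
case back mid [694.7 -30.7] len 147.8 yaw -5.33
case front mid [646.  -26.2] len 145.9 yaw -5.31
[512.8041196  360.08385758  54.79253031] [-0.16596065  0.08021216 -0.17462837 -0.01711129]
```

The pack is home: its back midpoint is at (694.7, -30.7) with yaw -5.3°, matching the bay. The button triangulates to (513, 360), top at z≈54. I'll shut the fingers and move above it.

>>> {"name": "arm_command", "arguments": {"series": [[0,1,-0.06,0,0],[0,1,-0.06,0,0],[0,1,-0.06,0,0],[0,1,-0.06,0,0],[0,1,-0.06,0,0],[0,1,-0.06,0,0],[0,1,-0.06,0,0],[0,1,-0.06,0,0],[0,1,-0.06,0,0],[0,1,-0.06,0,0],[0,1,-0.06,0,0],[0,1,-0.06,0,0]]}}

```text
time: 15.5
eef_pos: [509.6, 352.6, 134.5]
tool_rot: [[0.094, 0.996, -0.001], [0.996, -0.094, -0.001], [-0.001, -0.001, -1.0]]
force: [1.1, 0.1, -0.0]
grip_width: 0.0
```

>>> {"name": "arm_command", "arguments": {"series": [[0,0.26,0,0,0],[0,0,0,0,0],[0,0,0,0,0]]}}

```text
time: 15.88
eef_pos: [510.8, 358.7, 135.7]
tool_rot: [[0.095, 0.995, -0.0], [0.995, -0.095, -0.0], [-0.0, -0.0, -1.0]]
force: [-0.3, 0.5, -0.4]
grip_width: 0.003
```

```bash
python3 st.py
```

```text
t 15.875 tcp [510.8 358.7 135.7] toolx yaw 84.55 F [-0.3  0.5 -0.4] T [-0.01 -0.01  0.06] g 0.0031089848636270357
```

>>> {"name": "arm_command", "arguments": {"series": [[0,0.05,0.06,0.5,0],[0,0,0,1,0],[0,0,0,0.6,0],[0,0,0,0.3,0],[0,0,0,0,0]]}}

```text
time: 16.5
eef_pos: [512.6, 360.4, 63.2]
tool_rot: [[0.095, 0.995, -0.001], [0.995, -0.095, -0.001], [-0.001, -0.001, -1.0]]
force: [-0.1, 0.3, 0.6]
grip_width: -0.003
```

```bash
python3 st.py; python3 - <<'E'
from h import *
p,d=robot.camera('scene');cv2.imwrite('pics/s8.png',p);crop('s',p,310,190,400,290,6,'pics/s8c.png')
E
```

```text
t 16.5 tcp [512.6 360.4  63.2] toolx yaw 84.56 F [-0.1  0.3  0.6] T [ 0.04 -0.04  0.  ] g -0.002742516156114728
```

View pics/s8c.png

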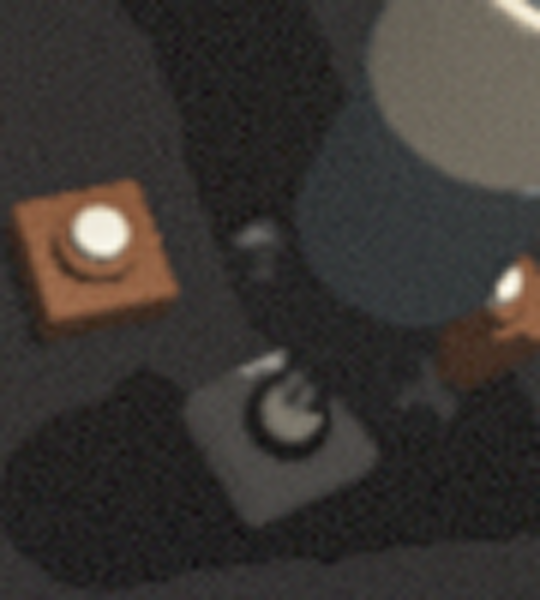

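The crop shows the shut fingertips at about (300,385), right over the grey box's button at (292,415). Now I'll press.

>>> {"name": "arm_command", "arguments": {"series": [[0,0,0,0.15,0],[0,0,0,0.1,0],[0,0,0,0.1,0],[0,0,0,0,0]]}}

```text
time: 17.05
eef_pos: [512.6, 360.8, 53.2]
tool_rot: [[0.094, 0.996, -0.0], [0.996, -0.094, -0.0], [-0.0, -0.0, -1.0]]
force: [-0.2, -0.1, 0.3]
grip_width: -0.002
```

>>> {"name": "arm_command", "arguments": {"series": [[0,0,0,0.05,0],[0,0,0,0.05,0],[0,0,0,0,0]]}}

```text
time: 17.42
eef_pos: [512.9, 361.1, 50.7]
tool_rot: [[0.094, 0.996, 0.0], [0.996, -0.094, 0.0], [0.0, 0.0, -1.0]]
force: [-1.3, -0.5, 2.6]
grip_width: 0.004
```

>>> {"name": "arm_command", "arguments": {"series": [[0,0,0,0.05,0],[0,0,0,0.05,0],[0,0,0,0,0]]}}

```text
time: 17.8
eef_pos: [512.9, 361.1, 47.6]
tool_rot: [[0.094, 0.996, 0.0], [0.996, -0.094, 0.0], [0.0, 0.0, -1.0]]
force: [-1.0, 0.9, 3.8]
grip_width: -0.006
```

>>> {"name": "arm_command", "arguments": {"series": [[0,0,0,0.05,0],[0,0,0,0.05,0],[0,0,0,0,0]]}}

```text
time: 18.18
eef_pos: [513.0, 361.1, 46.0]
tool_rot: [[0.094, 0.996, 0.001], [0.996, -0.094, 0.0], [0.001, 0.001, -1.0]]
force: [-4.9, -1.7, 12.0]
grip_width: 0.004
```

>>> {"name": "arm_command", "arguments": {"series": [[0,0,0,0.03,0],[0,0,0,0.02,0],[0,0,0,0,0]]}}

```text
time: 18.55
eef_pos: [513.0, 361.1, 45.8]
tool_rot: [[0.094, 0.996, 0.002], [0.996, -0.094, 0.001], [0.001, 0.002, -1.0]]
force: [-7.2, -2.7, 19.4]
grip_width: 0.003
```

>>> {"name": "arm_command", "arguments": {"series": [[0,0,0,-0.2,0],[0,0,0,-0.4,0],[0,0,0,-1,0],[0,0,0,-1,0],[0,0,0,-1,0],[0,-1,0,-1,0],[0,-1,-1,0,0],[0,-1,-1,0,0],[0,-1,-1,0,0],[0,-1,-1,0,0],[0,0,0,0,0],[0,0,0,0,0]]}}

```text
time: 20.05
eef_pos: [379.3, 223.2, 181.1]
tool_rot: [[0.094, 0.996, 0.0], [0.996, -0.094, 0.0], [0.0, 0.0, -1.0]]
force: [-0.3, 0.2, -0.1]
grip_width: 0.002
```

```bash
python3 st.py; python3 - <<'E'
from h import *
p,d=robot.camera('scene');cv2.imwrite('pics/s9.png',p)
p,d=robot.camera('top');cv2.imwrite('pics/t9.png',p)
E
```

```text
t 20.05 tcp [379.3 223.2 181.1] toolx yaw 84.58 F [-0.3  0.2 -0.1] T [ 0.09  0.   -0.01] g 0.0018574381271671725
```

View pics/s9.png

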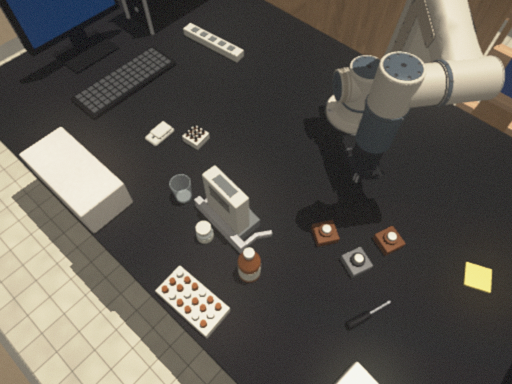

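View pics/t9.png

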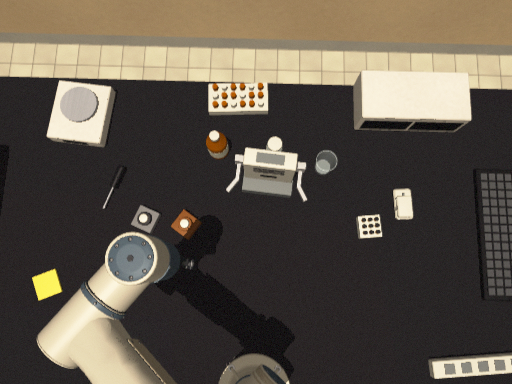

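Both views show the pack in the bay, with top-view centre about (269,172), and upright. The button has been released at (145,217), and everything else is where it was. Handing in.

```bash
python3 - <<'E'
from h import *
robot.job_done();print(robot.sense()['time'])
E
```

```text
the job is handed in; nothing more can be done
the job is handed in; nothing more can be done
```

The pack is in the bay against its stop, the grey switch box's button has been pressed and let go, and the job was handed in at about 20 s of the 53 s allowed.

- **Push:** I slid the pack in with the open fingers on the grey foot only, tips about 25 mm above the bench. At the stop the tool halted at x = 594.7 mm while the horizontal push rose from 19 to 36 N.
- **Pack position:** After backing off, the camera put the case's back at (694.7, -30.7), yaw -5.3°. I measured the bay at (695, -31), yaw about -5.4°. The pack was upright.
- **Button:** I pressed it with shut fingers from about z = 52 to 45.8 mm. The force passed the 5 N spring and reached 19 N, so it was fully down. I then withdrew, and the tool reads no contact.
- **Other things on the bench:** In the last pictures the rack, bottles, screwdriver, mouse and both brown look-alike boxes are where they were.

**What went wrong:** the first push, lower down, wedged: 26 N forward and 20 N vertical with the pack moving only about 1 mm. I backed off, raised the tool about 6 mm and trimmed the height so the vertical force was small while it slid. At the final press against the stop it rose to about 20 N again.

**Not confirmed:** the camera is only good to about 2 mm, so flushness rests mainly on the force rise at the stop.

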